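# Press a clasp cap home in the sprung gluing jig and hold it

### The job

Take the steel clasp cap that lies rim down (hollow underneath, raised panel on top) and set it, still rim down, into the rectangular pocket of the wooden pressing jig, over the sprung brass pad. Then push the cap straight down against the spring until its rim sits hard on the steel stop at the bottom of the pocket, and finish while still holding it pressed there, firmly (about 15 to 30 N) and without ramming it. Leave the other cap, which lies hollow side up, and everything else on the table where it is.

Things in the scene. Friction and masses are not known exactly. Their poses are not given: they have to be found in the camera images.
- cap: The cap to use: plain steel, 56 mm (x) by 34 mm (y), 25 mm tall, about 60 g, lying rim down. Open below: walls 3 mm, inside 50 x 28 mm, 18 mm deep. Outer side walls 22 mm tall; on the closed top a flat raised panel 36 x 18 mm stands 3 mm higher. Origin at the centre of the rim plane (underside), z up through the closed face. A half turn about z makes no difference.
- spare: A second identical steel cap lying upside down (hollow and rim up, resting on its raised panel); leave it alone. Same 56 (x) by 34 (y) by 25 mm; origin at the centre of its underside, z up.
- jig: Wooden pressing jig fixed to the table: block 110 mm (x) by 84 mm (y), 30 mm tall, with a rectangular pocket in the middle of its top, 60 mm along x, 38 mm along y, mouth chamfered 3 mm, 16 mm deep down to the steel stop (14 mm above the table). Origin at the centre of the block's underside, directly below the pocket's centre; z up.
- stop: The steel stop plate that forms the pocket's floor, fixed in the jig; its upper face, on which the cap's rim must bear, is 14 mm above the table (16 mm below the block's top). Origin as the jig's.
- pad (a joint): Sprung brass pad, 40 x 18 mm, in mid-pocket, sliding straight down. In m: 0 free (its top 44 mm above the table), growing as pressed. It enters the hollow cap, whose ceiling rests on it: a loaded cap floats with rim 26, top 51 mm above the table; rim on the stop: value 0.012, top 39 mm. Spring 4 N at 0, 10 N at the stop (0.5 N per mm); any further push bears on the stop.
- spool_a: turned wooden thread spool standing upright, 28 mm across, 30 mm tall; bystander, origin at the centre of its underside
- spool_b: turned wooden thread spool standing upright, 28 mm across, 30 mm tall; bystander, origin at the centre of its underside
- mug: white mug with pens, 76 mm across, 85 mm tall (pens to 131 mm), handle at its +y; bystander, origin at the centre of its underside
- jar: closed glass jar, 64 mm across, 75 mm tall; bystander, origin at the centre of its underside
- glue: white glue bottle, 44 mm across, 120 mm tall; bystander, origin at the centre of its underside
- carton: cardboard carton 90 (x) by 130 (y) by 50 mm; bystander, origin at the centre of its underside
- brush: brush 170 mm long lying along its x; bystander, origin on its underside
Mind the look-alikes: they are no part of the job. What is shaped like the jig but purple or red is not meant.

How it is judged:
By the outcome, as a careful person would: the job done as asked, in the order asked, and still so for the second after the job is handed in, while the arm keeps its last pose, push and grip.
It also fails if it takes over 51 s, if anything falls off the work surface, if the arm or the gripper's body presses on something with over 40 N, if the wrist force passes 120 N, or if a joint passes its speed limit or range.

### The arm

A 6-joint arm with a two-finger parallel gripper is mounted at the origin on the work surface. World frame = base frame: x ahead of the robot, y to its left, z up, the work surface at z = 0. Lengths are in m, angles in rad, forces in N, time in s.
With the tool pointing down it reaches from about 0.35 to 0.775 m from the base axis. Payload 7.3 kg.
Tool frame: the origin (TCP) lies where the fingers leave the gripper's body, on its centre line; the fingertips stand 66 mm ahead of it and the grasp point (between the pads) lies 47 mm ahead of it (robot.tips_ahead is the distance from the TCP to the fingertips, in m); z points along the fingers, y is the line along which they close (so a half turn about z gives the same grasp; the last joint's range is limited). The gripper opens to 92 mm and grips with 3 to 60 N. Pads are 19 mm wide; open, the fingers measure 130 mm over their backs; the gripper's body (75 mm by 190 mm) begins 47 mm behind the grasp point.
Start: joints at [1.202, 0.342, 1.524, -0, 1.275, -0.146], TCP at [0.116, 0.512, 0.292] pointing down, gripper open.
Joint ranges: [-2.53, 2.53], [-0.77, 2.02], [0.04, 2.7], [-1, 4.14], [0.28, 2.66], [-3.11, 3.11]. Speed limits (rad/s): [2.57, 2.57, 3.14, 3.14, 3.14, 3.14].

### API

Orientations are given as [roll, pitch, yaw] about the fixed x, y, z axes, in that order (R = Rz(yaw) Ry(pitch) Rx(roll)).
In Python, from cell import robot gives the robot as it stands.
- The arm moves only by the shell command python3 -m inch 'ROWS' [FORCE]. ROWS is a JSON object of lists of equal length, an entry for each row: "travel": the shift along the tool's x, y, z in mm, a list of three; "turn": the turn about the tool's z in units of 5 degrees (1.0 is 5 degrees); "claw": the closure, from -1 (fully open) to 1 (shut). A call has 1 to 12 rows; each row is the pose to reach, as a shift and turn from the pose commanded when the call began, along the tool's axes at that moment; what a row does not reach only later rows make up. A row lasts 1/10 s, in which the tool goes at most 50 mm and 8.59 degrees, less where a joint would pass 70% of its speed; a pose out of reach is approached as far as the arm can. A call with a gripper value outside its range is refused whole. The fingers move at their own pace and stop on an object; FORCE is the grip in N (left out, the last holds). Time passes only in rows, so rows that repeat a pose let the fingers close. It gives the time, the measured TCP pose, the force, the opening and the grip force at its end, in the units of the state.
- robot.observe(): the state, without advancing time (a new reading comes with each control period).
- robot.read_camera(name): name is "scene" or "top" or "wrist"; returns a dict with "pixels" (420x560x3 uint8, red, green, blue), "fx", "fy", "cx", "cy" (pixels), "cam_to_world" (4x4, takes a point from camera to world coordinates). Camera axes: x right, y down, z forward; pixel columns grow to the right and rows downward; lengths in m; the calibration is good to about 2 mm. A picture is of the moment at which its call begins. There is no depth.
- robot.hand_in(): hands the job in; it is judged then, once.
The state is a dict: "time": time; "qpos": joint angles; "qvel": joint speeds; "joint_efforts": joint torques, N m; "tool_pos": TCP position; "tool_rot": TCP orientation; "contact_force": force on the tool from outside, world axes, zero at the start; "torque": the same for the moment, N m; "opening": finger opening in m; "grip_force": force on a finger pad.
Only numpy, scipy, OpenCV 4.12 (cv2) and the standard library are available. Lean on these libraries where they do the work, as an engineer would, in place of code of your own. Each camera call takes 0.05 s, during which the arm holds its last target. There are 200 camera calls.

## Working session

There is one attempt and no reset: what is moved stays moved. The work goes in short steps, Python scripts to look and compute and a shell command to move; the robot and the scene stay as the last step left them, time stands still between calls to the robot, and variables do not carry over. Pictures are saved under pics/ and viewed, at most 10 in all, crops included, and the job is handed in when it is done.

```bash
mkdir -p pics; cat > h.py <<'E'
import numpy as np,cv2
from cell import robot
def snap(n,f=None):
    c=robot.read_camera(n)
    if f: cv2.imwrite('pics/'+f,c['pixels'][:,:,::-1])
    return c
def ray(c,uv,z):
    T=np.array(c['cam_to_world']);d=T[:3,:3]@[(uv[0]-c['cx'])/c['fx'],(uv[1]-c['cy'])/c['fy'],1]
    return T[:3,3]+d*(z-T[2,3])/d[2]
def proj(c,p):
    T=np.array(c['cam_to_world']);q=T[:3,:3].T@(np.array(p)-T[:3,3])
    return np.array([c['fx']*q[0]/q[2]+c['cx'],c['fy']*q[1]/q[2]+c['cy']])
E
python3 - <<'E'
from h import *
for n in('top','scene'):
    c=snap(n,n+'1.png');print(n,c['fx'],np.round(c['cam_to_world'],3).tolist())
print(robot.observe())
E
```

```text
top 499.1881314960228 [[-0.029, -0.989, 0.143, 0.406], [-1.0, 0.03, 0.006, -0.014], [-0.01, -0.142, -0.99, 1.323], [0.0, 0.0, 0.0, 1.0]]
scene 386.2863524497426 [[-0.354, 0.737, -0.576, 1.257], [0.935, 0.269, -0.23, 0.268], [-0.014, -0.62, -0.784, 1.016], [0.0, 0.0, 0.0, 1.0]]
{'time': 0.1, 'qpos': array([ 1.20198353e+00,  3.42603312e-01,  1.52488429e+00, -6.30362806e-06,
        1.27542898e+00, -1.46025873e-01]), 'qvel': array([ 5.72840493e-04, -1.22701358e-03, -1.62114137e-03, -5.31406784e-04,
       -5.66046043e-04, -4.56868157e-05]), 'joint_efforts': array([ 2.76126826e-03, -4.32007313e+01, -2.44695872e+01,  7.19485036e-02,
        5.26927260e-02, -3.31880392e-05]), 'tool_pos': array([0.11589273, 0.51177215, 0.29165321]), 'tool_rot': array([-3.14028194e+00, -1.86677425e-04,  2.91880744e+00]), 'contact_force': array([-0.13812876, -1.2567236 , -0.1418373 ]), 'torque': array([-0.01239949, -0.08177059, -0.04054027]), 'grip_force': 0.0, 'opening': 0.0915588367469169}
```

View pics/top1.png

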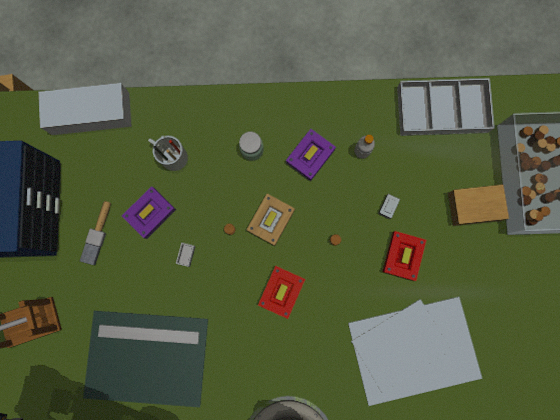

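View pics/scene1.png

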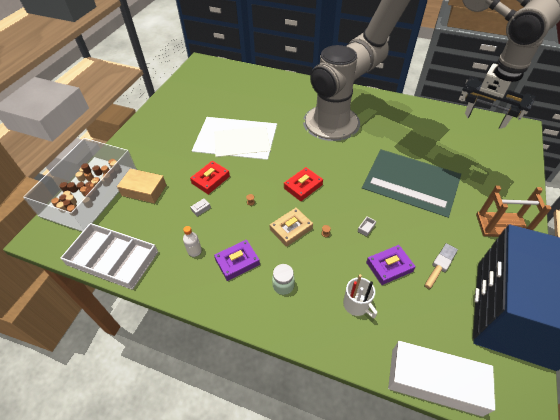

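The top view shows two steel pieces that could be the cap, at (185,255) and (390,206). The wooden jig is at (270,219), with purple look-alikes at (148,212) and (312,155) and red ones at (282,292) and (405,256). I'll check both pieces and the jig in close crops.

```bash
python3 - <<'E'
from h import *
a=cv2.imread('pics/top1.png');s=cv2.imread('pics/scene1.png')
f=lambda i,u,v,r=20:cv2.resize(i[v-r:v+r,u-r:u+r],(260,260),interpolation=cv2.INTER_CUBIC)
cv2.imwrite('pics/crop1.png',np.vstack([np.hstack([f(a,185,255),f(a,390,206),f(a,270,219,30)]),np.hstack([f(s,367,226),f(s,200,207),f(s,292,226,30)])]))
c=snap('top')
for n,uv,z in(('L',(185,255),.025),('R',(390,206),.025),('jig',(270,219),.03),('spA',(229,229),.03),('spB',(335,240),.03)):print(n,ray(c,uv,z))
E
```

```text
L [0.47798599 0.25130821 0.025     ]
R [ 0.59053424 -0.28756806  0.025     ]
jig [0.56496536 0.02796904 0.03      ]
spA [0.54191976 0.13542584 0.03      ]
spB [ 0.50514473 -0.13908968  0.03      ]
```

View pics/crop1.png

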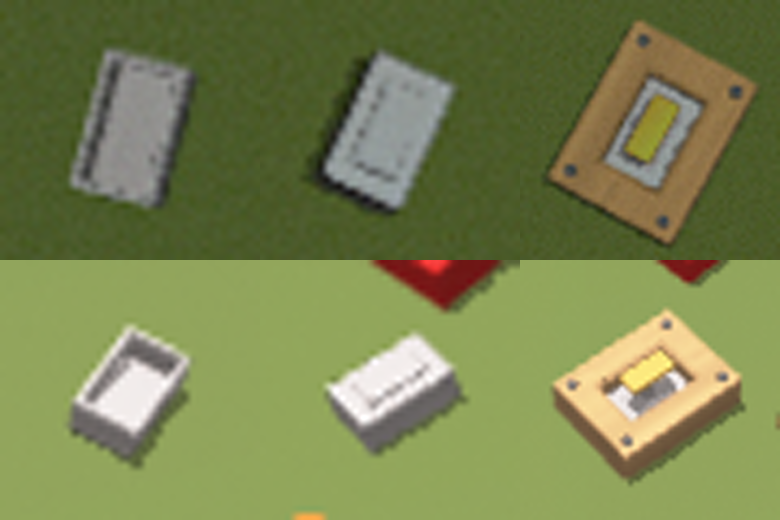

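Left at (185,255) is the spare, with its hollow visible. Right at (390,206) is rim down with the raised panel, so that is my cap. The wooden jig at (270,219) has the brass pad in its pocket. Next I measure position and angle.

```bash
cat >> h.py <<'E'
def rect(c,m,near,z,rad=.08):
    "min area rectangle, on the plane z, of the masked blob nearest the point"
    cs,_=cv2.findContours(m.astype('uint8'),cv2.RETR_EXTERNAL,cv2.CHAIN_APPROX_NONE)
    best=None
    for k in cs:
        P=np.array([ray(c,p,z)[:2] for p in k[:,0]]);r=cv2.minAreaRect((P*1000).astype('float32'))
        if np.hypot(*(np.array(r[0])/1000-near))<rad and (best is None or r[1][0]*r[1][1]>best[1][0]*best[1][1]):best=r
    (x,y),(w,h),a=best
    if w<h:w,h,a=h,w,a+90
    return x/1000,y/1000,w,h,(a+90)%180-90   # long axis angle deg
def masks(c):
    H=cv2.cvtColor(c['pixels'],cv2.COLOR_RGB2HSV);h,s,v=cv2.split(H)
    return dict(steel=(s<70)&(v>75),wood=(h>8)&(h<23)&(s>60)&(v>70),brass=(h>22)&(h<32)&(s>120)&(v>80))
E
python3 - <<'E'
from h import *
c=snap('top');m=masks(c)
print(rect(c,m['steel'],(.59,-.288),.023,.04));print(rect(c,m['wood'],(.565,.028),.03,.05));print(rect(c,m['brass'],(.565,.028),.044,.04))
H=cv2.cvtColor(c['pixels'],cv2.COLOR_RGB2HSV);print(H[206,390],H[219,250],H[219,270],H[240,390],H[219,300])
c=robot.read_camera('wrist');o=robot.observe();print(np.round(c['cam_to_world'],3),c['fx'])
E
```

```text
(0.592333740234375, -0.28667413330078123, 57.014957427978516, 35.10965347290039, -27.34124755859375)
(0.5648973999023438, 0.02727103042602539, 110.5992431640625, 85.4084243774414, -30.804691314697266)
(0.565235595703125, 0.027366920471191405, 38.2728271484375, 16.362388610839844, -30.421119689941406)
[ 83  15 155] [ 39 150  90] [ 30 175 146] [19 85 51] [ 39 140  89]
[[ 0.221  0.944  0.247  0.05 ]
 [ 0.975 -0.214 -0.057  0.527]
 [-0.001  0.253 -0.967  0.384]
 [ 0.     0.     0.     1.   ]] 349.9161245159301
```

```bash
cat >> h.py <<'E'
from scipy.spatial.transform import Rotation as Ro
def go(x,y,z,yang=None):
    "shift in tool mm, turn units; yang: wanted direction of tool y, deg"
    o=robot.observe();R=Ro.from_euler('xyz',o['tool_rot']).as_matrix()
    d=R.T@(np.array([x,y,z])-o['tool_pos'])*1000
    y0=np.degrees(np.arctan2(R[1,1],R[0,1]));t=None if yang is None else -((yang-y0+90)%180-90)/5
    return d.round(1),t,np.round(o['tool_pos'],4),round(y0,2),np.round(o['contact_force'],1)
E
python3 -c "
from h import *
print(go(.42,.25,.25,-27.3));print(go(.592,-.287,.2,-27.3))"
```

```text
(array([-354.4, -188.2,   42. ]), np.float64(-15.09342619842729), array([0.116 , 0.5119, 0.2919]), np.float64(77.23), array([0.1, 0. , 0.6]))
(array([-640.8, -673.9,   92.3]), np.float64(-15.09342619842729), array([0.116 , 0.5119, 0.2919]), np.float64(77.23), array([0.1, 0. , 0.6]))
```

```bash
python3 -m inch '{"travel":[[-45,-20,5],[-90,-45,10],[-135,-68,15],[-180,-92,20],[-225,-117,25],[-270,-142,30],[-315,-166,36],[-354,-188,42],[-380,-230,45],[-405,-272,50],[-430,-315,55],[-455,-357,60]],"turn":[1.6,3.2,4.8,6.4,8,9.6,11.2,12.8,14.4,16,17.6,19.2],"claw":[-1,-1,-1,-1,-1,-1,-1,-1,-1,-1,-1,-1]}'; python3 -c "
from h import *
print(go(.592,-.287,.2,-27.3))"
```

```text
time: 1.45
tool_pos: [0.4808, 0.0623, 0.2322]
tool_rot: [3.141, -0.0, 1.238]
contact_force: [0.5, 1.2, -0.4]
opening: 0.0919
grip_force: 0.0
(array([-293.7,  219.3,   32.1]), np.float64(1.641077508519544), array([0.4808, 0.0623, 0.2322]), np.float64(-19.09), array([ 0.5,  1.2, -0.4]))
```

```bash
python3 -m inch '{"travel":[[-35,27,4],[-70,54,8],[-105,81,12],[-140,108,16],[-175,135,20],[-210,162,24],[-245,189,28],[-280,210,32],[-293,219,32],[-293,219,32],[-293,219,32]],"turn":[0.4,0.8,1.2,1.6,1.6,1.6,1.6,1.6,1.6,1.6,1.6],"claw":[-1,-1,-1,-1,-1,-1,-1,-1,-1,-1,-1]}'; python3 - <<'E'
from h import *
c=snap('wrist','w1.png');m=masks(c)
print(proj(c,(.592,-.287,.025)))
for z in(.022,.025):print(rect(c,m['steel'],(.592,-.287),z,.04))
print(go(.592,-.287,.11,-27.3))
E
```

```text
time: 2.55
tool_pos: [0.5934, -0.2831, 0.1998]
tool_rot: [-3.14, -0.001, 1.103]
contact_force: [0.2, -0.1, 0.3]
opening: 0.0918
grip_force: 0.0
[283.47028718 217.87779585]
(0.5943707275390625, -0.2828779296875, 55.700836181640625, 37.75924301147461, -27.57921600341797)
(0.5947008056640625, -0.282204833984375, 55.08192825317383, 37.33970260620117, -27.579166412353516)
(array([-4.7,  0.8, 90.1]), np.float64(0.11384938689969033), array([ 0.5934, -0.2825,  0.2001]), np.float64(-26.73), array([ 0.3, -0.2,  0.9]))
```

View pics/w1.png

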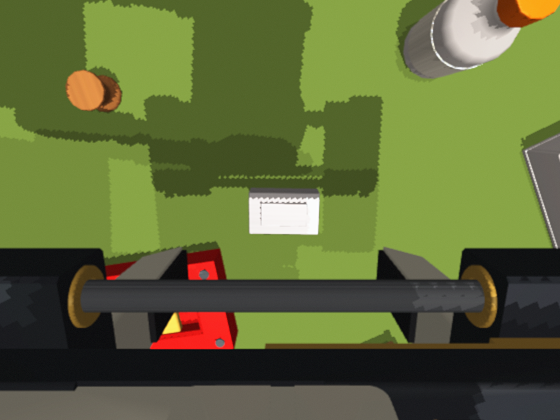

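The wrist view shows the cap's bright top at about (284,215), with a grey side wall above it in rows 190–200. I'll measure the top face only.

```bash
python3 - <<'E'
from h import *
c=snap('wrist');H=cv2.cvtColor(c['pixels'],cv2.COLOR_RGB2HSV)
print(H[186:240:2,260,2].tolist())
for t in(150,190):print(rect(c,(H[:,:,1]<60)&(H[:,:,2]>t),(.592,-.287),.022,.04))
print(np.round(c['cam_to_world'],3)[:3,3])
E
```

```text
[80, 76, 80, 80, 135, 144, 208, 248, 217, 228, 237, 184, 230, 233, 224, 236, 220, 226, 235, 235, 246, 245, 246, 247, 180, 142, 144]
(0.5927853393554687, -0.28563385009765624, 55.84125518798828, 31.390491485595703, -27.520896911621094)
(0.5927933959960937, -0.28576654052734374, 55.73781967163086, 30.568355560302734, -26.711814880371094)
[ 0.624 -0.222  0.292]
```

```bash
python3 -m inch '{"travel":[[-3.6,0.8,20],[-3.6,0.8,45],[-3.6,0.8,70],[-3.6,0.8,90],[-3.6,0.8,105],[-3.6,0.8,115],[-3.6,0.8,122],[-3.6,0.8,126],[-3.6,0.8,126],[-3.6,0.8,126]],"turn":[0.13,0.13,0.13,0.13,0.13,0.13,0.13,0.13,0.13,0.13],"claw":[-1,-1,-1,-1,-1,-1,-1,-1,-1,-1]}' 15; python3 -m inch '{"travel":[[0,0,0],[0,0,0],[0,0,0],[0,0,0],[0,0,0],[0,0,0],[0,0,0],[0,0,0],[0,0,0],[0,0,0],[0,0,0],[0,0,0]],"turn":[0,0,0,0,0,0,0,0,0,0,0,0],"claw":[0.5,0.5,0.5,0.5,0.5,0.5,0.5,0.5,0.5,0.5,0.5,0.5]}' 15
```

```text
time: 3.65
tool_pos: [0.5931, -0.2874, 0.075]
tool_rot: [3.14, -0.0, 1.092]
contact_force: [-0.8, 0.5, -0.3]
opening: 0.0916
grip_force: 0.0
time: 4.85
tool_pos: [0.5927, -0.2872, 0.0743]
tool_rot: [3.142, -0.0, 1.092]
contact_force: [-0.0, -0.0, 0.7]
opening: 0.0558
grip_force: 15.0
```

```bash
python3 -m inch '{"travel":[[0,0,-15],[0,0,-45],[10,-5,-75],[43,-27,-90],[80,-51,-90],[117,-75,-90],[154,-98,-90],[191,-121,-90],[225,-143,-90],[250,-159,-90],[263,-167,-90],[266.5,-169.6,-90]],"turn":[0,0,0,0.1,0.2,0.3,0.4,0.5,0.6,0.65,0.65,0.65],"claw":[0.5,0.5,0.5,0.5,0.5,0.5,0.5,0.5,0.5,0.5,0.5,0.5]}' 15; python3 -m inch '{"travel":[[0,0,0],[0,0,0]],"turn":[0,0],"claw":[0.5,0.5]}'
python3 - <<'E'
from h import *
c=snap('wrist','w2.png');s=snap('scene')
p=s['pixels'][170:270,230:350];cv2.imwrite('pics/s2.png',cv2.resize(p,(600,500),interpolation=cv2.INTER_CUBIC)[:,:,::-1])
m=masks(c);
try:print(rect(c,m['wood'],(.565,.027),.03,.06))
except Exception as e:print(e)
print(proj(c,(.565,.0273,.03)),go(.565,.0273,.1,-30.7))
E
```

```text
time: 6.05
tool_pos: [0.565, 0.0287, 0.165]
tool_rot: [3.141, -0.0, 1.038]
contact_force: [-1.1, -0.1, -0.9]
opening: 0.0559
grip_force: 15.0
time: 6.25
tool_pos: [0.5652, 0.0262, 0.1644]
tool_rot: [3.141, 0.0, 1.034]
contact_force: [0.7, -0.6, -1.1]
opening: 0.056
grip_force: 15.0
(0.5728567504882812, 0.03966329956054687, 110.07404327392578, 64.717041015625, -30.722179412841797)
[281.34782772 226.30677546] (array([ 0.9, -0.7, 64.3]), np.float64(-0.012716255039936186), array([0.5651, 0.0261, 0.1643]), np.float64(-30.76), array([-0.5, -0.3, -1. ]))
```

View pics/w2.png

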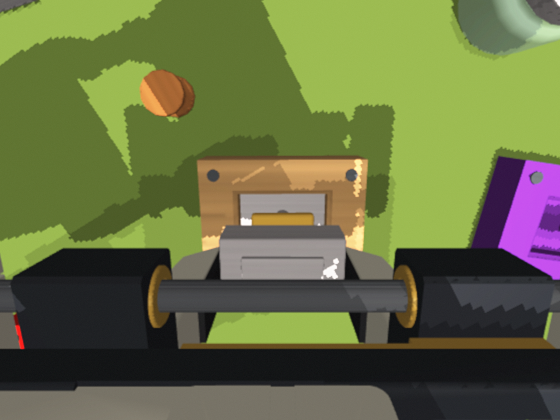

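Wrist view: the jig's far edge is near row 158, the brass pad at (283,219) and the held cap's far top edge near row 227. Next I compare the cap and jig offsets across the pocket in this view.

```bash
python3 - <<'E'
from h import *
c=snap('wrist');o=robot.observe();R=Ro.from_euler('xyz',o['tool_rot']).as_matrix();p=c['pixels'].astype(int)
print('col250',[(r,*p[r,235]) for r in range(152,166)]);print([(r,*p[r,282]) for r in range(222,234)],[(r,*p[r,300]) for r in range(222,234)])
L=lambda uv,z:((R.T@(ray(c,uv,z)-o['tool_pos']))*1000).round(1)[:2]
for r in(156,158,160):print('jigedge',r,L((282,r),.03))
for r in(224,226,228,230):print('cap',r,L((282,r),o['tool_pos'][2]-.074+.022), L((282,r),o['tool_pos'][2]-.074))
for uv in((198,200),(367,200)):print(L(uv,.03))
h,s,v=cv2.split(cv2.cvtColor(c['pixels'],cv2.COLOR_RGB2HSV))
print('row',[(x,*p[195,x]) for x in list(range(194,203))+list(range(362,372))])
E
```

```text
col250 [(152, np.int64(78), np.int64(93), np.int64(41)), (153, np.int64(77), np.int64(93), np.int64(41)), (154, np.int64(78), np.int64(93), np.int64(41)), (155, np.int64(82), np.int64(84), np.int64(42)), (156, np.int64(93), np.int64(69), np.int64(44)), (157, np.int64(94), np.int64(70), np.int64(44)), (158, np.int64(99), np.int64(75), np.int64(47)), (159, np.int64(119), np.int64(89), np.int64(54)), (160, np.int64(153), np.int64(115), np.int64(71)), (161, np.int64(163), np.int64(122), np.int64(75)), (162, np.int64(165), np.int64(124), np.int64(75)), (163, np.int64(168), np.int64(126), np.int64(78)), (164, np.int64(171), np.int64(131), np.int64(79)), (165, np.int64(173), np.int64(131), np.int64(80))]
[(222, np.int64(192), np.int64(147), np.int64(55)), (223, np.int64(192), np.int64(148), np.int64(56)), (224, np.int64(179), np.int64(139), np.int64(62)), (225, np.int64(131), np.int64(111), np.int64(78)), (226, np.int64(95), np.int64(89), np.int64(88)), (227, np.int64(92), np.int64(88), np.int64(87)), (228, np.int64(93), np.int64(90), np.int64(87)), (229, np.int64(93), np.int64(90), np.int6
[... 1278 characters left out ...]
9, np.int64(131), np.int64(110), np.int64(61)), (200, np.int64(160), np.int64(120), np.int64(72)), (201, np.int64(163), np.int64(122), np.int64(75)), (202, np.int64(162), np.int64(122), np.int64(74)), (362, np.int64(161), np.int64(122), np.int64(75)), (363, np.int64(162), np.int64(121), np.int64(75)), (364, np.int64(161), np.int64(121), np.int64(74)), (365, np.int64(144), np.int64(114), np.int64(67)), (366, np.int64(100), np.int64(100), np.int64(50)), (367, np.int64(76), np.int64(91), np.int64(40)), (368, np.int64(77), np.int64(93), np.int64(42)), (369, np.int64(76), np.int64(91), np.int64(40)), (370, np.int64(77), np.int64(91), np.int64(40)), (371, np.int64(77), np.int64(92), np.int64(41))]
```

```bash
python3 -m inch '{"travel":[[0.9,-0.2,10],[0.9,-0.2,25],[0.9,-0.2,38],[0.9,-0.2,48],[0.9,-0.2,54],[0.9,-0.2,57],[0.9,-0.2,59],[0.9,-0.2,61],[0.9,-0.2,61],[0.9,-0.2,61]],"turn":[0,0,0,0,0,0,0,0,0,0],"claw":[0.5,0.5,0.5,0.5,0.5,0.5,0.5,0.5,0.5,0.5]}'; python3 -m inch '{"travel":[[0,0,1],[0,0,2],[0,0,3],[0,0,4],[0,0,4.5],[0,0,4.5],[0,0,4.5]],"turn":[0,0,0,0,0,0,0],"claw":[0.5,0.5,0.5,0.5,0.5,0.5,0.5]}'
```

```text
time: 7.4
tool_pos: [0.5654, 0.0284, 0.1036]
tool_rot: [3.141, -0.0, 1.036]
contact_force: [-0.3, -0.1, -1.0]
opening: 0.0557
grip_force: 15.0
time: 8.1
tool_pos: [0.5652, 0.0284, 0.099]
tool_rot: [3.141, -0.0, 1.036]
contact_force: [-1.0, -0.2, 4.1]
opening: 0.056
grip_force: 15.0
```

```bash
python3 -m inch '{"travel":[[0,0,0],[0,0,0],[0,0,0],[0,0,0],[0,0,0],[0,0,-10],[0,0,-25],[0,0,-45],[0,0,-60],[0,0,-60],[0,0,-60]],"turn":[0,0,0,0,0,0,0,0,0,0,0],"claw":[-0.4,-0.5,-0.6,-0.7,-0.7,-0.7,-0.7,-0.7,-0.7,-0.7,-0.7]}'; python3 - <<'E'
from h import *
c=snap('wrist');s=snap('scene')
f=lambda p:cv2.resize(p,(400,400),interpolation=cv2.INTER_CUBIC)
cv2.imwrite('pics/p3.png',np.hstack([f(c['pixels'][130:330,180:380]),f(s['pixels'][190:260,257:327])])[:,:,::-1])
t=snap('top');m=masks(t)
try:print(rect(t,m['steel'],(.565,.0273),.05,.02))
except Exception as e:print(e)
E
```

```text
time: 9.2
tool_pos: [0.5652, 0.0284, 0.1591]
tool_rot: [3.141, -0.0, 1.036]
contact_force: [0.1, -0.6, -0.2]
opening: 0.0777
grip_force: 0.0
cannot unpack non-iterable NoneType object
```

View pics/p3.png

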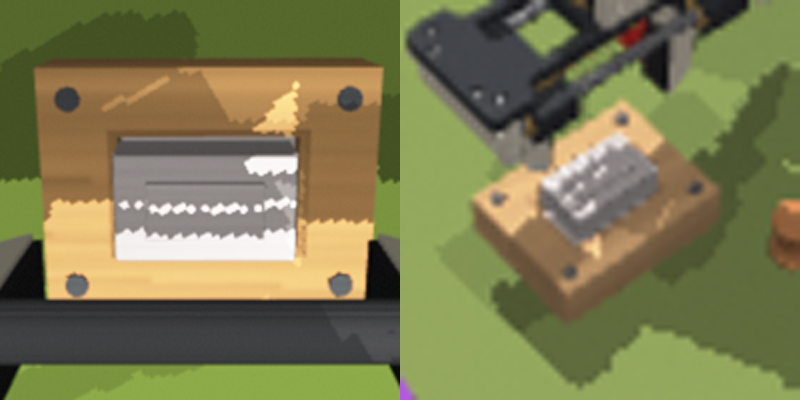

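Wrist crop: the cap sits level, rim down, in the pocket mouth. The pocket spans crop columns 108–310 and the cap 113–298, inside on all sides. Now I shut the fingers and press on the panel.

```bash
python3 -m inch '{"travel":[[0,0,0],[0,0,0],[0,0,0],[0,0,0],[0,0,0],[0,0,0],[0.3,0.3,5],[0.3,0.3,12],[0.3,0.3,20],[0.3,0.3,27],[0.3,0.3,32],[0.3,0.3,35]],"turn":[0,0,0,0,0,0,0,0,0,0,0,0],"claw":[1,1,1,1,1,1,1,1,1,1,1,1]}' 20;  python3 -m inch '{"travel":[[0,0,1],[0,0,2],[0,0,3],[0,0,4],[0,0,5],[0,0,6],[0,0,7],[0,0,8],[0,0,9],[0,0,9],[0,0,9]],"turn":[0,0,0,0,0,0,0,0,0,0,0],"claw":[1,1,1,1,1,1,1,1,1,1,1]}'
```

```text
time: 10.55
tool_pos: [0.5653, 0.0285, 0.123]
tool_rot: [-3.141, 0.0, 1.036]
contact_force: [-0.3, -0.5, -0.0]
opening: 0.0006
grip_force: 0.0
time: 11.65
tool_pos: [0.5656, 0.0285, 0.115]
tool_rot: [3.141, -0.0, 1.036]
contact_force: [-1.4, 0.7, 4.1]
opening: 0.0007
grip_force: 1.9
```

```bash
python3 -m inch '{"travel":[[0,0,0.7],[0,0,1.4],[0,0,2.1],[0,0,2.8],[0,0,3.5],[0,0,4.2],[0,0,4.9],[0,0,5.6],[0,0,6.3],[0,0,7],[0,0,7],[0,0,7]],"turn":[0,0,0,0,0,0,0,0,0,0,0,0],"claw":[1,1,1,1,1,1,1,1,1,1,1,1]}'
```

```text
time: 12.85
tool_pos: [0.5657, 0.0285, 0.1081]
tool_rot: [3.141, -0.0, 1.036]
contact_force: [-2.0, -0.7, 7.5]
opening: 0.0003
grip_force: 3.6
```

```bash
python3 -m inch '{"travel":[[0,0,0.4],[0,0,0.8],[0,0,1.2],[0,0,1.6],[0,0,2],[0,0,2.4],[0,0,2.4],[0,0,2.4]],"turn":[0,0,0,0,0,0,0,0],"claw":[1,1,1,1,1,1,1,1]}'
```

```text
time: 13.65
tool_pos: [0.5657, 0.0285, 0.1059]
tool_rot: [3.141, -0.0, 1.036]
contact_force: [-2.4, 0.5, 8.6]
opening: 0.0005
grip_force: 4.2
```

Force follows the spring and the cap slides freely; about 1 mm remains to the stop.

```bash
python3 -m inch '{"travel":[[0,0,0.3],[0,0,0.6],[0,0,0.9],[0,0,1.2],[0,0,1.2],[0,0,1.2]],"turn":[0,0,0,0,0,0],"claw":[1,1,1,1,1,1]}'
```

```text
time: 14.25
tool_pos: [0.5657, 0.0285, 0.1048]
tool_rot: [3.141, -0.0, 1.036]
contact_force: [-3.3, 0.2, 8.4]
opening: 0.0004
grip_force: 4.5
```

```bash
python3 -m inch '{"travel":[[0,0,0.2],[0,0,0.4],[0,0,0.4],[0,0,0.4]],"turn":[0,0,0,0],"claw":[1,1,1,1]}'
```

```text
time: 14.65
tool_pos: [0.5657, 0.0285, 0.1047]
tool_rot: [3.141, -0.0, 1.036]
contact_force: [-3.1, -1.0, 11.5]
opening: 0.0006
grip_force: 5.9
```

```bash
python3 -m inch '{"travel":[[0,0,0.2],[0,0,0.4],[0,0,0.6],[0,0,0.6],[0,0,0.6]],"turn":[0,0,0,0,0],"claw":[1,1,1,1,1]}'
```

```text
time: 15.15
tool_pos: [0.5657, 0.0285, 0.1047]
tool_rot: [3.141, -0.0, 1.036]
contact_force: [-5.9, -0.6, 15.6]
opening: 0.0005
grip_force: 8.1
```

```bash
python3 -m inch '{"travel":[[0,0,0.2],[0,0,0.4],[0,0,0.6],[0,0,0.8],[0,0,0.8],[0,0,0.8],[0,0,0.8],[0,0,0.8]],"turn":[0,0,0,0,0,0,0,0],"claw":[1,1,1,1,1,1,1,1]}'; python3 - <<'E'
from h import *
c=snap('wrist');s=snap('scene')
f=lambda p:cv2.resize(p,(400,400),interpolation=cv2.INTER_CUBIC)
cv2.imwrite('pics/p4.png',np.hstack([f(c['pixels'][100:300,180:380]),f(s['pixels'][180:270,247:337])])[:,:,::-1])
o=robot.observe();print(o['contact_force'],o['tool_pos'])
E
```

```text
time: 15.95
tool_pos: [0.5657, 0.0285, 0.1046]
tool_rot: [3.14, -0.001, 1.036]
contact_force: [-7.4, 0.0, 22.1]
opening: 0.0006
grip_force: 11.0
[-6.0798041  -0.28819426 22.6526444 ] [0.56569307 0.02849987 0.10459563]
```

View pics/p4.png

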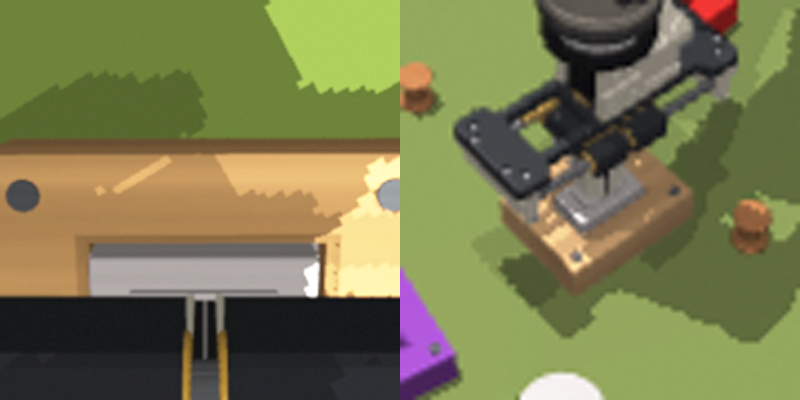

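The cap is level and deep in the pocket, and the fingertips are on its panel. The height has stopped changing at the stop level while the push holds at 22 N.

```bash
python3 -c "
from cell import robot
print(robot.hand_in())"
```

```text
the job is handed in; nothing more can be done
None
```

The rim-down cap is in the wooden jig's pocket, pressed onto the stop and held there at about 22 N; I handed the job in at about 16 s, without touching the spare cap or anything else.

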